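# Link the wardrobe push lamps in order

### The job

The push lamps on the wardrobe ledge link up in the order they are switched on: with the fingertips, lightly press in the white lens of the large round lamp first, then the square lamp, then the long bar lamp, so that each lens stays in, and finish clear of them. Leave the small round spare lamp off. Do not pick up or shove any lamp, and leave the other things on the ledge where they stand.

Things in the scene. Friction and masses are not known exactly. Their poses are not given: they have to be found in the camera images.
- round_lamp: Large round push lamp: foot 84 mm across, round lens 68 mm across, about 0.26 kg. Loose foot of dark steel 18 mm high, standing on the ledge; origin at the centre of its underside, z up. The flat white frosted lens on it has its top 30 mm above the ledge when up, 22 mm when fully in.
- round_top (a point): Centre of the top face of the round lamp's lens; it goes down with the lens; z up.
- round_lens (a joint): How far the round lamp's lens is pushed in, m: 0 up (off), 0.008 fully in. It has no return spring: it stays where it is left (on from 0.004). It moves straight down against about 3 N of friction plus 0.6 N for each 10 mm/s of speed, and meets a hard stop at 0.008.
- square_lamp: Square push lamp: foot 70 x 70 mm, square lens 54 x 54 mm, sides along its x and y, about 0.26 kg. Loose foot of dark steel 18 mm high, standing on the ledge; origin at the centre of its underside, z up. The flat white frosted lens on it has its top 30 mm above the ledge when up, 22 mm when fully in.
- square_top (a point): Centre of the top face of the square lamp's lens; it goes down with the lens; z up.
- square_lens (a joint): How far the square lamp's lens is pushed in, m: 0 up (off), 0.008 fully in. It has no return spring: it stays where it is left (on from 0.004). It moves straight down against about 3 N of friction plus 0.6 N for each 10 mm/s of speed, and meets a hard stop at 0.008.
- bar_lamp: Long bar push lamp: foot 130 mm (its x) by 42 mm (its y), lens 112 x 28 mm, about 0.28 kg. Loose foot of dark steel 18 mm high, standing on the ledge; origin at the centre of its underside, z up. The flat white frosted lens on it has its top 30 mm above the ledge when up, 22 mm when fully in.
- bar_top (a point): Centre of the top face of the bar lamp's lens; it goes down with the lens; z up.
- bar_lens (a joint): How far the bar lamp's lens is pushed in, m: 0 up (off), 0.008 fully in. It has no return spring: it stays where it is left (on from 0.004). It moves straight down against about 3 N of friction plus 0.6 N for each 10 mm/s of speed, and meets a hard stop at 0.008.
- small_lamp: Small round push lamp, the spare, not to be pressed: foot 50 mm across, round lens 36 mm across, about 0.16 kg. Loose foot of dark steel 18 mm high, standing on the ledge; origin at the centre of its underside, z up. The flat white frosted lens on it has its top 30 mm above the ledge when up, 22 mm when fully in.
- small_top (a point): Centre of the top face of the small lamp's lens; it goes down with the lens; z up.
- small_lens (a joint): How far the small lamp's lens is pushed in, m: 0 up (off), 0.008 fully in. It has no return spring: it stays where it is left (on from 0.004). It moves straight down against about 3 N of friction plus 0.6 N for each 10 mm/s of speed, and meets a hard stop at 0.008.
- bowl: Small blue ceramic bowl, 100 mm across, 45 mm high, loose. Origin under its centre.
- watch_case: Closed steel watch case, 77 (x) x 92 (y) x 49 mm high, loose. Origin under its centre.
- cream_jar: Amber glass cream jar with a dark lid, 58 mm across, 50 mm high, loose. Origin under its centre.
- spray_bottle: Closed clear glass spray bottle with black cap, 52 mm across, 131 mm high, loose. Origin under its centre.
- jewellery_stand: Wooden jewellery stand: round foot 110 mm across, post, and a 180 mm crossbar along its y, 189 mm high overall, loose. Origin under its centre.
Mind the look-alikes: they are no part of the job. What is shaped like the round_lamp but pink, red or turquoise is not meant.

How it is judged:
On the way, in this order (a step that is already met when the one before it is completed fails the run):
1. the lens of the large round lamp is pressed in (at least 4 of its 8 mm) (value of joint round_lens above 0.004 m), for 0.05 s.
2. the lens of the square lamp is pressed in (at least 4 of its 8 mm) (value of joint square_lens above 0.004 m), for 0.05 s.
3. the lens of the long bar lamp is pressed in (at least 4 of its 8 mm) (value of joint bar_lens above 0.004 m), for 0.05 s.
At the end, for the whole second after the job is handed in: The lenses of the large round, square and long bar lamps are in by at least 4 mm of their 8 mm, the small lamp's lens is up (under 2 mm), all four lamps stand flat and still within 20 mm of where they started, and the bowl, case, jar, bottle and stand are within 20 mm of their places (value of joint each of round_lens, square_lens, bar_lens above 0.004 m and value of joint small_lens below 0.002 m and distance of each of round_lamp, square_lamp, bar_lamp, small_lamp, bowl, watch_case, cream_jar, spray_bottle, jewellery_stand from where it was at the start of the episode below 0.02 m and angle between each of round_lamp, square_lamp, bar_lamp, small_lamp's own z axis and vertical below 0.08 rad and linear speed of each of round_lamp, square_lamp, bar_lamp, small_lamp below 0.02 m/s); the robot touches nothing.
It fails at once if a lamp is pressed hard (over 22 N) (contact force between any of the fingers, the arm and round_lamp above 22 N or contact force between any of the fingers, the arm and square_lamp above 22 N or contact force between any of the fingers, the arm and bar_lamp above 22 N or contact force between any of the fingers, the arm and small_lamp above 22 N).
It fails at once if a lamp is lifted off the ledge (10 mm), tipped or pushed over 20 mm from its place (height (world z) of any of round_lamp, square_lamp, bar_lamp, small_lamp above 0.01 m or distance of any of round_lamp, square_lamp, bar_lamp, small_lamp from where it was at the start of the episode above 0.02 m or angle between any of round_lamp, square_lamp, bar_lamp, small_lamp's own z axis and vertical above 0.2 rad).
It fails at once if the small spare lamp is pressed in (value of joint small_lens above 0.002 m).
It fails at once if another thing on the ledge is moved more than 20 mm, lifted or tipped (distance of any of bowl, watch_case, cream_jar, spray_bottle, jewellery_stand from where it was at the start of the episode above 0.02 m or angle between any of bowl, watch_case, cream_jar, spray_bottle, jewellery_stand's own z axis and vertical above 0.25 rad).
It also fails if it takes over 59 s, if anything falls off the work surface, if the arm or the gripper's body presses on something with over 40 N, if the wrist force passes 120 N, or if a joint passes its speed limit or range.

### The arm

A 7-joint arm with a two-finger parallel gripper is mounted at the origin on the work surface. World frame = base frame: x ahead of the robot, y to its left, z up, the work surface at z = 0. Lengths are in m, angles in rad, forces in N, time in s.
With the tool pointing down it reaches from about 0.4 to 0.875 m from the base axis. Payload 6.5 kg.
Tool frame: the origin (TCP) lies between the finger pads; the fingertips stand r.tip_reach ahead of it and the grasp point (between the pads) lies 5 mm behind it (r.tip_reach is the distance from the TCP to the fingertips, in m); z points along the fingers, y is the line along which they close (so a half turn about z gives the same grasp; the last joint's range is limited). The gripper opens to 85 mm and grips with 20 to 120 N. Pads are 22 mm wide; open, the fingers measure 114 mm over their backs; the gripper's body (76 mm by 85 mm) begins 54 mm behind the grasp point. The pads swing forward as they close: fully open they stand 13 mm farther back than shut.
Start: joints at [-1.247, 0.536, -0.004, 1.538, 0.003, 1.067, -0.071], TCP at [0.247, 0.601, 0.245] pointing down, gripper open.
Joint ranges: [-2.7, 2.7], [-0.37, 2.16], [-1.27, 1.26], [0.24, 2.4], [-1.31, 4.45], [0.19, 1.91], [-2.76, 2.76]. Speed limits (rad/s): [2.39, 2.39, 3.14, 3.14, 3.14, 3.14, 3.14].

### API

Orientations are given as a unit quaternion [x, y, z, w].
In Python, from station import r gives the robot as it stands.
- The arm moves only by the tool play_rows, never from a script. Its argument "deltas" is a list of rows, each a list of 3 entries, a list of its own where there are three numbers: the shift along the tool's x, y, z in cm, then the turn about the tool's z in rad, then the finger opening in cm, from 0 to 8.54. A call has 1 to 20 rows; each row shifts and turns the commanded pose from where the row before left it, along the tool's axes as they then stand; what a row does not reach is not made up. A row lasts 1/10 s, in which the tool goes at most 50 mm and 8.59 degrees, less where a joint would pass 70% of its speed; a pose out of reach is approached as far as the arm can. A call with a gripper value outside its range is refused whole. The fingers move at their own pace and stop on an object; "grip_force" is the grip in N (left out, the last holds). Time passes only in rows, so rows that do not move let the fingers close. It gives the time, the measured TCP pose, the force, the opening and the grip force at its end, in the units of the state.
- r.sense(): the state, without advancing time (a new reading comes with each control period).
- r.get_image(name): name is "scene" or "top"; returns a dict with "img" (384x512x3 uint8, red, green, blue), "vertical_fov" (degrees; the focal length in pixels is half the picture's height over the tangent of half this angle, whatever the lens; pixels are square), "cx", "cy" (the principal point, pixels), "rvec" (rotation vector, rad) and "tvec" (3), from world to camera coordinates, as OpenCV has them. Camera axes: x right, y down, z forward; pixel columns grow to the right and rows downward; lengths in m; the calibration is good to about 2 mm. A picture is of the moment at which its call begins. There is no depth.
- r.finish_job(): hands the job in; it is judged then, once.
The state is a dict: "t": time; "q": joint angles; "qvel": joint speeds; "joint_efforts": joint torques, N m; "tcp_pos": TCP position; "eef_rot": TCP orientation; "force": force on the tool from outside, world axes, zero at the start; "wrist_torque": the same for the moment, N m; "gripper_width": finger opening in m; "grip_force": force on a finger pad.
Only numpy, scipy, OpenCV 4.12 (cv2) and the standard library are available. Lean on these libraries where they do the work, as an engineer would, in place of code of your own. Each camera call takes 0.05 s, during which the arm holds its last target. There are 200 camera calls.

## Working session

There is one attempt and no reset: what is moved stays moved. The work goes in short steps, Python scripts to look and compute and a tool call to move; the robot and the scene stay as the last step left them, time stands still between calls to the robot, and variables do not carry over. Pictures are saved under pics/ and viewed, at most 10 in all, crops included, and the job is handed in when it is done.

Besides the shell and the picture viewer there is one more tool, called after "Call:" as name([rows], argument=value, ...), one row to a line, values as JSON. play_rows: Moves the arm, as the interface text tells. Its arguments: {"type":"object","properties":{"deltas":{"type":"array"},"grip_force":{"type":"number"}},"required":["deltas"]}

```bash
mkdir -p pics; python3 - <<'E'
from station import r
import cv2,numpy as np,pickle
d={}
for n in("scene","top"):
    c=r.get_image(n);d[n]=c
    cv2.imwrite(f"pics/{n}0.png",c["img"][:,:,::-1])
    R=cv2.Rodrigues(np.array(c["rvec"]))[0];print(n,c["vertical_fov"],c["cx"],c["cy"],-R.T@np.array(c["tvec"]).ravel(),R.tolist())
pickle.dump(d,open("d.pkl","wb"))
s=r.sense();print(s,r.tip_reach)
E
```

```text
scene 50.855687040292054 259.1152578699388 193.10775487693127 [0.85379308 0.48571734 0.98769327] [[-0.8279844794394358, 0.560614637955505, 0.01236646745941386], [0.4681013784422319, 0.7031556904607481, -0.5352132046887036], [-0.3087439089405476, -0.43735946620907584, -0.8446264831328836]]
top 42.404869042859616 254.15146689270304 191.61430396477107 [0.26179728 0.04675762 1.56774362] [[-0.02127130101607755, -0.9997696400243204, -0.002863326513628625], [-0.9869313810646644, 0.02145554832769514, -0.15970631958614395], [0.1597309638826394, -0.0005712544075521381, -0.9871604190026688]]
{'t': 0.1, 'q': array([-1.24719443,  0.53708663, -0.00444207,  1.53877912,  0.00256287,
        1.0673167 , -0.07118259]), 'qvel': array([ 9.54243222e-04, -2.44129228e-03, -2.01040633e-05, -2.54053327e-03,
       -8.32978121e-04,  5.84028135e-04,  1.16792767e-03]), 'joint_efforts': array([ 2.59947701e-03, -5.84563315e+01,  1.05186604e+00, -2.59773159e+01,
        1.25971501e-02,  4.57636328e-03, -1.53225134e-06]), 'tcp_pos': array([0.24679238, 0.60072466, 0.24450122]), 'eef_rot': array([ 1.93632917e-01,  9.81073731e-01, -7.84123912e-04, -1.12511376e-04]), 'force': array([-0.10109323,  0.14678951, -0.79041199]), 'wrist_torque': array([ 0.01383244, -0.00656609, -0.02734254]), 'grip_force': 0.0, 'gripper_width': 0.08542407999022747} 0.014
```

View pics/scene0.png

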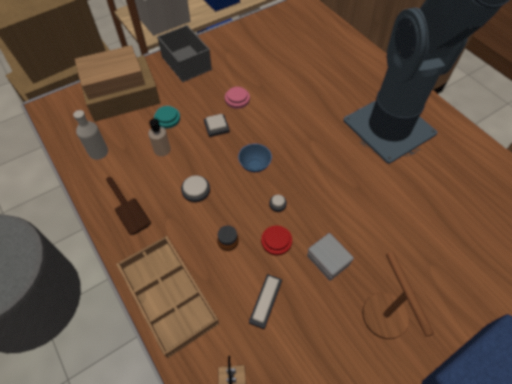

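View pics/top0.png

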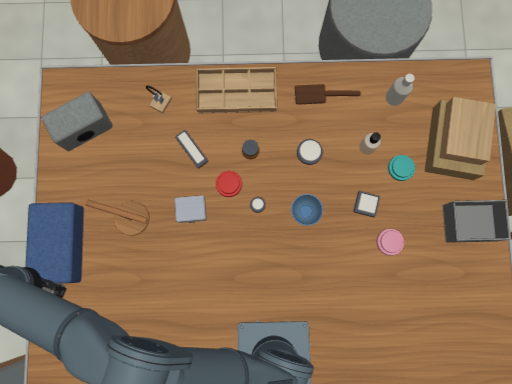

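The scene view shows the white lenses at: large round (195,187), square (217,124), bar (266,301) and small spare (278,202). In the top view they are at (310,152), (367,204), (192,149) and (258,205). The pink, red and turquoise round lamps at top (391,241), (229,183) and (402,167) are look-alikes. The white large round at top (310,152) fits the description. Next I'll measure the lenses and confirm with a crop.

```bash
cat > m.py <<'E'
import cv2,numpy as np
seeds=dict(round=((195,187),(310,152)),square=((217,124),(367,204)),bar=((266,301),(192,149)),small=((278,202),(258,205)))
def cam(c):
    f=192/np.tan(np.radians(c["vertical_fov"]/2));K=np.array([[f,0,c["cx"]],[0,f,c["cy"]],[0,0,1]])
    R=cv2.Rodrigues(np.array(c["rvec"]))[0];return K,R,np.array(c["tvec"]).reshape(3,1)
def lens(c,s,h=34):
    hsv=cv2.cvtColor(c["img"],cv2.COLOR_RGB2HSV)
    m=((hsv[...,1]<60)&(hsv[...,2]>140)).astype(np.uint8)
    n,l,st,ce=cv2.connectedComponentsWithStats(m,connectivity=4)
    k=l[s[1]-3:s[1]+4,s[0]-3:s[0]+4];k=k[k>0]
    k=np.bincount(k).argmax();ys,xs=np.where(l==k);return np.c_[xs,ys].astype(float)
def onz(c,p,z):
    K,R,t=cam(c);C=(-R.T@t).ravel();d=(R.T@np.linalg.inv(K)@np.c_[p,np.ones(len(p))].T).T
    return C+d*((z-C[2])/d[:,2])[:,None]
def tri(a,pa,b,pb):
    P=[k@np.hstack([R,t]) for k,R,t in(cam(a),cam(b))]
    X=cv2.triangulatePoints(P[0],P[1],np.array(pa,float).reshape(2,1),np.array(pb,float).reshape(2,1)).ravel();return X[:3]/X[3]
E
python3 - <<'E'
from m import *;import pickle
d=pickle.load(open("d.pkl","rb"));a,b=d["scene"],d["top"]
for n,(sa,sb) in seeds.items():
    pa,pb=lens(a,sa),lens(b,sb)
    X=tri(a,pa.mean(0),b,pb.mean(0))
    out=[]
    for c,p in((a,pa),(b,pb)):
        w=onz(c,p,.03)[:,:2].astype(np.float32);q=cv2.minAreaRect(w*1000);out.append((len(p),w.mean(0).round(4),np.round(q[1]),round(q[2],1)))
    print(n,X.round(4),np.hypot(*X[:2]).round(3),out)
for n,px in dict(bowl=((255,157),(307,210)),jarlid=((228,234),(251,148)),case=((330,255),(190,207)),cap=((155,124),(376,137)),red=((277,239),(229,182))).items(): print(n,tri(a,px[0],b,px[1]).round(3))
A=cv2.resize(a["img"][105:340,150:350],None,fx=2,fy=2,interpolation=3);B=cv2.resize(b["img"][115:232,160:420],None,fx=2,fy=2,interpolation=3)
o=np.zeros((470,800+140,3),np.uint8);o[:470,:400]=A;o[:234,400:920]=B
cv2.imwrite("pics/crop.png",cv2.resize(o,(790,395))[:,:,::-1])
E
```

```text
round [ 0.6411 -0.1351  0.029 ] 0.655 [(334, array([ 0.6412, -0.1344], dtype=float32), array([61., 60.]), 56.4), (343, array([ 0.6409, -0.135 ], dtype=float32), array([64., 66.]), 87.9)]
square [ 0.4672 -0.3087  0.0306] 0.56 [(184, array([ 0.467 , -0.3094], dtype=float32), array([50., 48.]), 73.5), (290, array([ 0.4672, -0.3087], dtype=float32), array([54., 53.]), 74.5)]
bar [0.6596 0.2467 0.0259] 0.704 [(449, array([0.6601, 0.2474], dtype=float32), array([108.,  24.]), 35.2), (298, array([0.6586, 0.2462], dtype=float32), array([111.,  28.]), 35.1)]
small [0.4727 0.0367 0.0308] 0.474 [(88, array([0.4726, 0.0361], dtype=float32), array([30., 28.]), 54.8), (98, array([0.4727, 0.0368], dtype=float32), array([32., 34.]), 25.6)]
bowl [ 0.447 -0.117  0.04 ]
jarlid [0.648 0.054 0.042]
case [0.464 0.247 0.042]
cap [ 0.654 -0.324  0.118]
red [0.543 0.127 0.02 ]
```

View pics/crop.png

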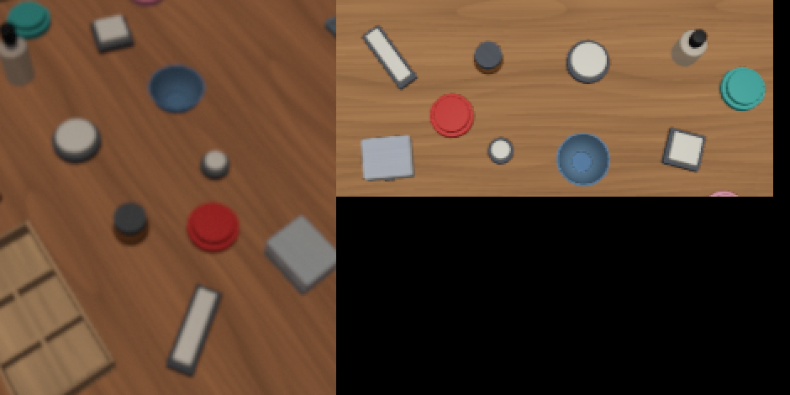

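The white lens sizes match the text: 66, 54 and 111x28 mm, with the small one about 34 mm. The tops triangulate to 26–31 mm. The large round lamp is confirmed as the white one at (0.641, -0.135). I'll close the fingers and travel there high.

Call:
play_rows([
  [[-1.6,-1.325,0],0,0],
  [[-1.6,-1.325,0],0,0],
  [[-1.6,-1.325,0],0,0],
  [[-1.6,-1.325,0],0,0],
  [[-1.6,-1.325,0],0,0],
  [[-1.6,-1.325,0],0,0],
  [[-1.6,-1.325,0],0,0],
  [[-1.6,-1.325,0],0,0],
  [[-1.6,-1.325,0],0,0],
  [[-1.6,-1.325,0],0,0],
  [[-1.6,-1.325,0],0,0],
  [[-1.6,-1.325,0],0,0],
  [[-1.6,-1.325,0],0,0],
  [[-1.6,-1.325,0],0,0],
  [[-1.6,-1.325,0],0,0],
  [[-1.6,-1.325,0],0,0],
  [[-1.6,-1.325,0],0,0],
  [[-1.6,-1.325,0],0,0],
  [[-1.6,-1.325,0],0,0],
  [[-1.6,-1.325,0],0,0],
], grip_force=20)

```text
t: 2.1
tcp_pos: [0.4424, 0.2336, 0.2451]
eef_rot: [0.194, 0.981, -0.0, -0.0]
force: [0.7, 0.3, -0.2]
gripper_width: -0.0001
grip_force: 0.0
```

Call:
play_rows([
  [[-1.6,-1.325,0],0,0],
  [[-1.6,-1.325,0],0,0],
  [[-1.6,-1.325,0],0,0],
  [[-1.6,-1.325,0],0,0],
  [[-1.6,-1.325,0],0,0],
  [[-1.6,-1.325,0],0,0],
  [[-1.6,-1.325,0],0,0],
  [[-1.6,-1.325,0],0,0],
  [[-1.6,-1.325,0],0,0],
  [[-1.6,-1.325,0],0,0],
  [[-1.6,-1.325,0],0,0],
  [[-1.6,-1.325,0],0,0],
  [[-1.6,-1.325,0],0,0],
  [[-1.6,-1.325,0],0,0],
  [[-1.6,-1.325,0],0,0],
  [[-1.6,-1.325,0],0,0],
  [[-1.6,-1.325,0],0,0],
  [[-1.2,-1.0,0],0,0],
  [[-0.4,-0.4,0],0,0],
  [[0,0,0],0,0],
])

```text
t: 4.1
tcp_pos: [0.6176, -0.0968, 0.245]
eef_rot: [0.194, 0.981, -0.0, -0.0]
force: [-0.1, -0.2, 0.2]
gripper_width: -0.0
grip_force: 0.0
```

Call:
play_rows([
  [[-1.2,-0.9,0],0,0],
  [[-1.2,-0.9,0],0,0],
  [[-1.2,-0.8,0],0,0],
  [[0,0,1.5],0,0],
  [[0,0,1.5],0,0],
  [[0,0,1.5],0,0],
  [[0,0,1.5],0,0],
  [[0,0,1.5],0,0],
  [[0,0,1.5],0,0],
  [[0,0,1.5],0,0],
  [[0,0,1.5],0,0],
  [[0,0,1.5],0,0],
  [[0,0,1.5],0,0],
  [[0,0,1.5],0,0],
  [[0,0,1.0],0,0],
  [[0,0,0.5],0,0],
  [[0,0,0],0,0],
  [[0,0,0],0,0],
])

```text
t: 5.9
tcp_pos: [0.6417, -0.1341, 0.0658]
eef_rot: [0.194, 0.981, -0.0, 0.0]
force: [1.0, 0.0, -0.8]
gripper_width: 0.0
grip_force: 0.0
```

```bash
python3 - <<'E'
from station import r
from m import *
c=r.get_image("scene");b=r.get_image("top");print(r.tip_reach,r.sense()["tcp_pos"],r.sense()["force"])
I=[]
for c in(c,b):
    K,R,t=cam(c);p=cv2.projectPoints(np.array([[.641,-.135,.03]]),cv2.Rodrigues(R)[0],t,K,None)[0].ravel().astype(int)
    I.append(cv2.resize(c["img"][p[1]-50:p[1]+50,p[0]-50:p[0]+50],(390,390),interpolation=3))
cv2.imwrite("pics/c1.png",np.hstack(I)[:,:,::-1])
E
```

```text
0.014 [ 0.64183357 -0.13407358  0.06608728] [-0.20530776  0.32277843 -0.10547126]
```

View pics/c1.png

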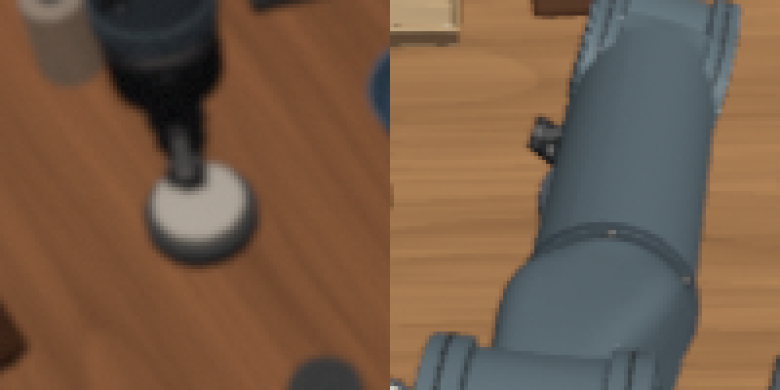

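The scene crop shows the closed tips above the far half of the white lens, which is right for a tip about 20 mm higher. Next is a slow press.

Call:
play_rows([
  [[0,0,0.4],0,0],
  [[0,0,0.4],0,0],
  [[0,0,0.4],0,0],
  [[0,0,0.4],0,0],
  [[0,0,0.2],0,0],
  [[0,0,0.2],0,0],
  [[0,0,0.1],0,0],
  [[0,0,0.1],0,0],
  [[0,0,0.1],0,0],
  [[0,0,0.1],0,0],
])

```text
t: 7.0
tcp_pos: [0.6412, -0.134, 0.0415]
eef_rot: [0.194, 0.981, 0.0, -0.0]
force: [-1.4, 0.6, 3.1]
gripper_width: 0.0002
grip_force: 1.8
```

Call:
play_rows([
  [[0,0,0.1],0,0],
  [[0,0,0.1],0,0],
  [[0,0,0.1],0,0],
  [[0,0,0.05],0,0],
  [[0,0,0],0,0],
])

```text
t: 7.5
tcp_pos: [0.6412, -0.134, 0.0376]
eef_rot: [0.194, 0.981, -0.0, -0.0]
force: [-0.9, 0.5, 1.3]
gripper_width: 0.0
grip_force: 0.9
```

Call:
play_rows([
  [[0,0,-0.3],0,0],
  [[0,0,-1],0,0],
  [[0,0,-2],0,0],
  [[0,0,-2],0,0],
  [[0,0,-2],0,0],
  [[0,0,-2],0,0],
  [[0,0,-1],0,0],
  [[0.5,-1.3,0],0,0],
  [[1,-2.4,0],0,0],
  [[1,-2.4,0],0,0],
  [[1,-2.4,0],0,0],
  [[1,-2.4,0],0,0],
  [[1,-2.4,0],0,0],
  [[1,-2.4,0],0,0],
  [[1,-2.4,0],0,0],
  [[1,-2.4,0],0,0],
  [[0.6,-1.6,0],0,0],
  [[0.3,-0.7,0],0,0],
  [[0,0,0],0,0],
  [[0,0,0],0,0],
])

```text
t: 9.5
tcp_pos: [0.4685, -0.3082, 0.1406]
eef_rot: [0.193, 0.981, 0.0, 0.0]
force: [-0.3, -0.0, -0.0]
gripper_width: -0.0
grip_force: 0.0
```

```bash
python3 - <<'E'
from station import r
from m import *
c=r.get_image("scene");b=r.get_image("top");print(r.sense()["tcp_pos"])
for n in("round","bar"):
    try:
        pa,pb=lens(c,seeds[n][0]),lens(b,seeds[n][1]);print(n,len(pa),len(pb),tri(c,pa.mean(0),b,pb.mean(0)))
    except Exception as e: print(n,e)
cv2.imwrite("pics/s2.png",cv2.resize(c["img"][80:260,150:350],(600,540),interpolation=3)[:,:,::-1])
E
```

```text
[ 0.46874444 -0.30788217  0.14068292]
round 322 344 [ 0.64133863 -0.1348574   0.02229098]
bar 450 301 [0.65961177 0.24660599 0.02542167]
```

View pics/s2.png

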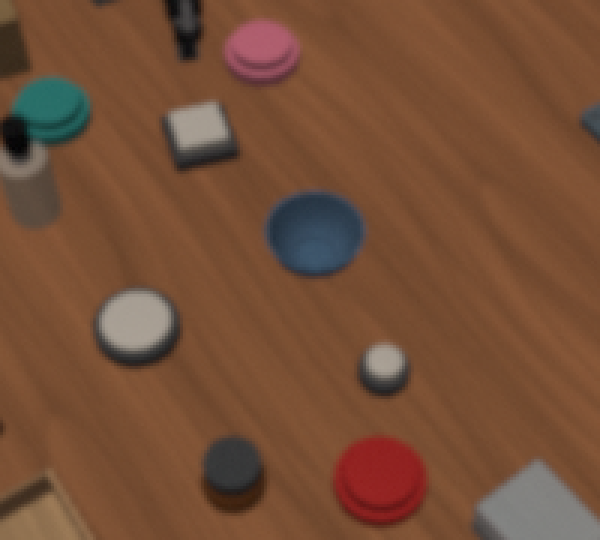

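The round lens at scene crop (135,325) now sits in its rim. It triangulates to 22.3 mm against 29.0 mm before, so it is in and has not moved. The tip at crop (188,50) is still 9 cm above the square lamp. I'll press the square one now.

Call:
play_rows([
  [[0,0,1.5],0,0],
  [[0,0,1.5],0,0],
  [[0,0,1.5],0,0],
  [[0,0,1.5],0,0],
  [[0,0,1.5],0,0],
  [[0,0,1],0,0],
  [[0,0,0.5],0,0],
  [[0,0,0.3],0,0],
  [[0,0,0.1],0,0],
  [[0,0,0.1],0,0],
  [[0,0,0.1],0,0],
  [[0,0,0.1],0,0],
  [[0,0,0.1],0,0],
  [[0,0,0],0,0],
])

```text
t: 11.0
tcp_pos: [0.4679, -0.3093, 0.0431]
eef_rot: [0.194, 0.981, -0.0, 0.0]
force: [-0.4, 0.2, 2.3]
gripper_width: -0.0004
grip_force: 1.2
```

Call:
play_rows([
  [[0,0,0.1],0,0],
  [[0,0,0.1],0,0],
  [[0,0,0.1],0,0],
  [[0,0,0.1],0,0],
  [[0,0,0.1],0,0],
  [[0,0,0.05],0,0],
  [[0,0,0],0,0],
])

```text
t: 11.7
tcp_pos: [0.4679, -0.3092, 0.0372]
eef_rot: [0.194, 0.981, -0.0, 0.0]
force: [1.5, -0.3, 2.0]
gripper_width: -0.0004
grip_force: 0.8
```

Call:
play_rows([
  [[0,0,-0.3],0,0],
  [[0,0,-1],0,0],
  [[0,0,-2],0,0],
  [[0,0,-2],0,0],
  [[0,0,-2],0,0],
  [[0,0,-2],0,0],
  [[0,0,-2],0,0],
  [[0,0,-1],0,0],
  [[0.1,1.2,0],0,0],
  [[0.15,2.5,0],0,0],
  [[0.15,2.5,0],0,0],
  [[0.15,2.5,0],0,0],
  [[0.15,2.5,0],0,0],
  [[0.15,2.5,0],0,0],
  [[0.15,2.5,0],0,0],
  [[0.15,2.5,0],0,0],
  [[0.15,2.5,0],0,0],
  [[0.15,2.5,0],0,0],
  [[0.15,2.5,0],0,0],
  [[0.15,2.5,0],0,0],
])

```text
t: 13.7
tcp_pos: [0.5597, -0.0348, 0.1591]
eef_rot: [0.193, 0.981, -0.0, -0.001]
force: [0.6, 0.8, -0.4]
gripper_width: 0.0002
grip_force: 0.0
```

Call:
play_rows([
  [[0.15,2.5,0],0,0],
  [[0.15,2.5,0],0,0],
  [[0.15,2.5,0],0,0],
  [[0.15,2.5,0],0,0],
  [[0.15,2.5,0],0,0],
  [[0.15,2.5,0],0,0],
  [[0.15,2.5,0],0,0],
  [[0.15,2.5,0],0,0],
  [[0.15,2.5,0],0,0],
  [[0.15,2.5,0],0,0],
  [[0.15,2.5,0],0,0],
  [[0,1.5,0],0,0],
  [[0,0.5,0],0,0],
  [[0,0,0],0,0],
  [[0,0,0],0,0],
])

```text
t: 15.2
tcp_pos: [0.6568, 0.2409, 0.1597]
eef_rot: [0.194, 0.981, -0.001, -0.0]
force: [-0.4, -0.0, 1.2]
gripper_width: 0.0002
grip_force: 0.0
```

```bash
python3 - <<'E'
from station import r
from m import *
c=r.get_image("scene");b=r.get_image("top");s=r.sense();p=s["tcp_pos"];print(p,s["force"])
d=np.array([.6593,.2466,.0465])-p
from scipy.spatial.transform import Rotation as Q
print("tool cm",Q.from_quat(s["eef_rot"]).inv().apply(d)*100)
for n in seeds:
    try:
        pa,pb=lens(c,seeds[n][0]),lens(b,seeds[n][1]);print(n,len(pa),len(pb),tri(c,pa.mean(0),b,pb.mean(0)))
    except Exception as e: print(n,e)
E
```

```text
[0.65715501 0.24064631 0.16015807] [ 0.09892064 -0.50867205 -0.50312375]
tool cm [ 0.02813202  0.64359485 11.36516808]
round 338 345 [ 0.64116497 -0.13467327  0.02312637]
square 191 294 [ 0.46743364 -0.30892471  0.02335866]
bar attempt to get argmax of an empty sequence
small attempt to get argmax of an empty sequence
```

Round and square measure in, at 23 mm, and neither has moved. On to the bar.

Call:
play_rows([
  [[0,0.6,0],0,0],
  [[0,0,1.5],0,0],
  [[0,0,1.5],0,0],
  [[0,0,1.5],0,0],
  [[0,0,1.5],0,0],
  [[0,0,1.5],0,0],
  [[0,0,1.5],0,0],
  [[0,0,1.3],0,0],
  [[0,0,0.6],0,0],
  [[0,0,0.3],0,0],
  [[0,0,0.1],0,0],
  [[0,0,0.1],0,0],
  [[0,0,0.1],0,0],
  [[0,0,0.1],0,0],
  [[0,0,0.1],0,0],
  [[0,0,0],0,0],
])

```text
t: 16.9
tcp_pos: [0.6599, 0.2478, 0.0437]
eef_rot: [0.194, 0.981, 0.0, 0.0]
force: [-1.0, 0.1, 2.8]
gripper_width: 0.0002
grip_force: 0.9
```

Call:
play_rows([
  [[0,0,0.1],0,0],
  [[0,0,0.1],0,0],
  [[0,0,0.1],0,0],
  [[0,0,0.1],0,0],
  [[0,0,0.1],0,0],
  [[0,0,0.1],0,0],
  [[0,0,0],0,0],
])

```text
t: 17.6
tcp_pos: [0.6599, 0.2478, 0.0372]
eef_rot: [0.194, 0.981, 0.0, 0.0]
force: [1.7, 1.4, 1.5]
gripper_width: -0.0001
grip_force: 0.8
```

Call:
play_rows([
  [[0,0,-0.3],0,0],
  [[0,0,-1],0,0],
  [[0,0,-2],0,0],
  [[0,0,-2],0,0],
  [[0,0,-2],0,0],
  [[0,0,-2],0,0],
  [[0,0,-2],0,0],
  [[0,0,-2],0,0],
  [[0,0,-2],0,0],
  [[0,0,-2],0,0],
  [[0,0,-1],0,0],
  [[0,-2,0],0,0],
  [[0,-2,0],0,0],
  [[0,-2,0],0,0],
  [[0,-2,0],0,0],
  [[0,-2,0],0,0],
  [[0,-2,0],0,0],
  [[0,-1,0],0,0],
  [[0,0,0],0,0],
  [[0,0,0],0,0],
])

```text
t: 19.6
tcp_pos: [0.6105, 0.1285, 0.2206]
eef_rot: [0.193, 0.981, 0.0, 0.0]
force: [0.4, 0.5, 0.3]
gripper_width: -0.0
grip_force: 0.0
```

```bash
python3 - <<'E'
from station import r
from m import *
c=r.get_image("scene");b=r.get_image("top");s=r.sense();print(s["tcp_pos"],s["force"])
for n in seeds:
    for w,k,i in(("scene",c,0),("top",b,1)):
        try: q=lens(k,seeds[n][i]);print(n,w,len(q),onz(k,q,.03).mean(0).round(4),onz(k,q,.0235).mean(0).round(4))
        except Exception as e: print(n,w,"hidden")
cv2.imwrite("pics/end.png",cv2.resize(c["img"],(800,600),interpolation=3)[:,:,::-1])
E
```

```text
[0.61041946 0.12899592 0.22032851] [-0.06344236  0.5118059  -0.72573311]
round scene 338 [ 0.6426 -0.1304  0.03  ] [ 0.6412 -0.1345  0.0235]
round top 344 [ 0.6395 -0.134   0.03  ] [ 0.6411 -0.1347  0.0235]
square scene 171 [ 0.4727 -0.3029  0.03  ] [ 0.4701 -0.3083  0.0235]
square top 290 [ 0.4661 -0.3072  0.03  ] [ 0.467  -0.3087  0.0235]
bar scene 464 [0.6615 0.2492 0.03  ] [0.6602 0.2476 0.0235]
bar top 283 [0.6586 0.2472 0.03  ] [0.6603 0.248  0.0235]
small scene 93 [0.4723 0.0365 0.03  ] [0.4698 0.0335 0.0235]
small top 67 [0.4746 0.0321 0.03  ] [0.4755 0.0321 0.0235]
```

View pics/end.png

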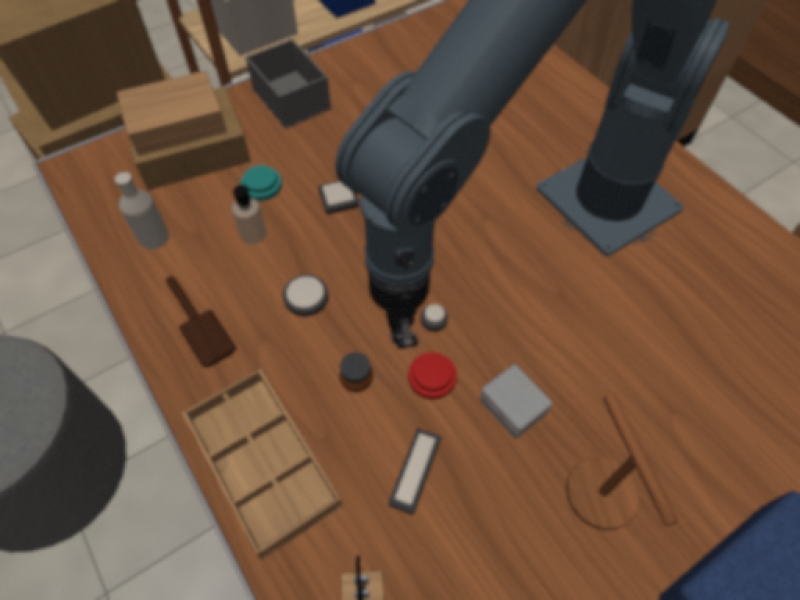

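The three pressed lenses agree between both views at about 23.5 mm. The bar's shift in the scene view (1.4, 1.8 mm) matches a 6.8 mm press. The spare's scene-view position is unchanged, so it is still up, and the arm is clear at z = 0.22. I'm handing in.

```bash
python3 -c "
from station import r
print(r.finish_job())"
```

```text
the job is handed in; nothing more can be done
None
```

I pressed the large round, square and bar lamps in that order, each about 6–7 mm in. The spare was left off, the arm finished clear, and the job is handed in; no verdict came back.

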